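# Put the inspection torch away in its ring holder

### The arm

A 6-joint arm with a two-finger parallel gripper is mounted at the origin on the work surface. World frame = base frame: x ahead of the robot, y to its left, z up, the work surface at z = 0. Lengths are in m, angles in rad, forces in N, time in s.
With the tool pointing down it reaches from about 0.325 to 0.9 m from the base axis. Payload 6.1 kg.
Tool frame: the origin (TCP) lies midway between the tips of the shut fingers; the grasp point (between the pads) lies 19 mm behind it; z points along the fingers, y is the line along which they close (so a half turn about z gives the same grasp; the last joint's range is limited). The gripper opens to 87 mm and grips with 3 to 60 N. Pads are 19 mm wide; open, the fingers measure 117 mm over their backs; the gripper's body (75 mm by 190 mm) begins 51 mm behind the grasp point.
Start: joints at [0.98, 0.22, 1.526, -0, 1.395, -0.126], TCP at [0.28, 0.559, 0.223] pointing down, gripper open.
Joint ranges: [-2.98, 2.98], [-0.91, 2.08], [0.09, 2.57], [-1.24, 4.39], [0.2, 2.65], [-2.68, 2.68]. Speed limits (rad/s): [2.57, 2.57, 3.01, 3.14, 3.14, 3.14].

### API

Orientations are given as a rotation vector (axis times angle).
In Python, from plant import ctrl gives the robot as it stands. The module is installed in compiled form; this text tells all that it offers.
- The arm moves only by the tool arm_command, never from a script. Its argument "series" is one flat list of numbers, 7 for each row, row after row: the turn, a rotation vector about the world's x, y, z in degrees, then the shift along the world's x, y, z in cm, then the finger opening in cm, from 0 to 8.7. In form: [wx, wy, wz, tx, ty, tz, fingers, wx, wy, wz, tx, ty, tz, fingers, ...]. A call has 1 to 8 rows; each row shifts and turns the commanded pose from where the row before left it; what a row does not reach is not made up. A row lasts 1/12 s, in which the tool goes at most 41.7 mm and 7.16 degrees, less where a joint would pass 70% of its speed; a pose out of reach is approached as far as the arm can. A call is refused whole if a number of a shift passes 4.17 or a number of a turn 7.16, either way. A call with a gripper value outside its range is refused whole. The fingers move at their own pace and stop on an object; "force" is the grip in N (left out, the last holds). Time passes only in rows, so rows that do not move let the fingers close. It gives the time, the measured TCP pose, the force, the opening and the grip force at its end, in the units of the state.
- ctrl.sense(): the state, without advancing time (a new reading comes with each control period).
- ctrl.camera(name): name is "side" or "top" or "wrist"; returns the picture (400x640x3 uint8, red, green, blue); there is no depth.
- ctrl.get_calibration(name): a dict with "mtx" (3x3 intrinsics, pixels), "R" (3x3) and "t" (3): a world point X has camera coordinates R X + t. Camera axes: x right, y down, z forward; pixel columns grow to the right and rows downward; lengths in m; the calibration is good to about 2 mm. A picture is of the moment at which its call begins: read the wrist's pose just before it. get_calibration takes no time and is no camera call; for the wrist camera it gives the pose at the moment of the call.
- ctrl.job_done(): hands the job in; it is judged then, once.
The state is a dict: "time": time; "joint_pos": joint angles; "qvel": joint speeds; "joint_efforts": joint torques, N m; "tcp_pos": TCP position; "tool_rot": TCP orientation; "wrist_force": force on the tool from outside, world axes, zero at the start; "torque": the same for the moment, N m; "finger_gap": finger opening in m; "finger_force": force on a finger pad.
Only numpy, scipy, OpenCV 4.12 (cv2) and the standard library are available. Lean on these libraries where they do the work, as an engineer would, in place of code of your own. Each camera call takes 0.05 s, during which the arm holds its last target. There are 200 camera calls.

### The job

Put the inspection torch away: take it from its sloping rest and guide it handle-first down into the blue ring of the holder, keeping hold until the handle is well inside, so that its head ends fully home on the ring and it hangs upright; then let go. Leave the dish, the bottle and the tip box where they stand.

Things in the scene. Friction and masses are not known exactly. Their poses are not given: they have to be found in the camera images.
- torch: Loose inspection torch, about 0.18 kg: black handle 20 mm dia, 110 mm long (tail chamfered 2 mm), then aluminium head 34 mm dia, 52 mm long, with flat shoulder and amber lens. Origin: centre of the tail's end face; z runs from tail to lens. At the start it lies in the rest head up, axis 40 degrees above level; the head sticks out free to be gripped. Centre of mass about 85 mm from the tail.
- torch_shoulder (a point): Point on the torch's axis, 110 mm from the tail, in the plane of the head's flat shoulder; axes as the torch.
- torch_head (a point): Point on the torch's axis inside its head, 141 mm from the tail (31 mm beyond the shoulder): a good place to grip; axes as the torch.
- rest: Fixed sloping rest: open aluminium V trough, 88 mm long, at 40 degrees, lip at its low end, on a grey base 150 x 70 x 8 mm. Origin: centre of the base's underside. The torch's tail lies 50 mm to its -x side, 35 mm up; the trough climbs to its +x side, to about 105 mm up. The torch lifts out freely upwards or along the trough. Place, yaw and side vary.
- holder: Fixed holder of the blue ring. Origin: on the bench below the middle of the ring's range. Dark base 12 mm high, from 35 mm on its -x side to 90 mm on its +x side, 90 mm wide; 14 mm post 70 mm to its +x side with a black clamp block on top (to 146 mm up) that holds the ring's rod. Place, yaw and side vary.
- ring_place (a point): Middle of the range in which the blue ring can be clamped, in the plane of its top, 140 mm up; axes as the holder. The ring's true axis is upright, fixed, and lies 0 to 10 mm to the +x or -x side of this point (y = 0): not reported, look or feel for it. Ring 14 mm high, 40 mm outside, straight unchamfered bore 23 mm; 10 mm rod to the +x side, free space below.
- dish: Loose clear petri dish, 88 mm in diameter, 16 mm high; origin at the centre of its underside.
- bottle: Loose amber bottle with white cap, 52 mm in diameter, 95 mm high; origin at the centre of its underside.
- tip_box: Loose blue tip box with clear lid, 87 x 67 x 52 mm; origin at the centre of its underside.
Mind the look-alikes: they are no part of the job. What is shaped like the holder but orange is not meant.

How it is judged:
On the way, in this order (a step that is already met when the one before it is completed fails the run):
1. the torch has been lifted out of its rest (distance of torch_shoulder from where it was at the start of the episode above 0.05 m), for 0.1 s.
2. the handle is guided down into the ring while the fingers hold the torch (z of torch in the frame of ring_place below -0.012 m and x of torch in the frame of ring_place between -0.016 and 0.016 m and y of torch in the frame of ring_place between -0.008 and 0.008 m and angle between torch's own z axis and vertical below 0.3 rad and contact force between the fingers and torch above 0.5 N), for 0.1 s.
At the end, for the whole second after the job is handed in: The torch hangs handle-down in the ring, released, slower than 20 mm/s, leaning under 0.06 rad; its shoulder within 3 mm in height of the ring's top, within 13.5 mm of ring_place along its x and 3.5 mm along its y. Dish, bottle and tip box within 20 mm of where they stood (x of torch_shoulder in the frame of ring_place between -0.0135 and 0.0135 m and y of torch_shoulder in the frame of ring_place between -0.0035 and 0.0035 m and z of torch_shoulder in the frame of ring_place between -0.003 and 0.003 m and z of torch in the frame of ring_place below -0.1 m and angle between torch's own z axis and vertical below 0.06 rad and linear speed of torch below 0.02 m/s and distance of each of dish, bottle, tip_box from where it was at the start of the episode below 0.02 m); the robot touches nothing.
It fails at once if the dish, bottle or tip box is pushed more than 20 mm or tipped over (distance of any of dish, bottle, tip_box from where it was at the start of the episode above 0.02 m or angle between any of dish, bottle, tip_box's own z axis and vertical above 0.4 rad).
It also fails if it takes over 56 s, if anything falls off the work surface, if the arm or the gripper's body presses on something with over 40 N, if the wrist force passes 120 N, or if a joint passes its speed limit or range.

## Working session

There is one attempt and no reset: what is moved stays moved. The work goes in short steps, Python scripts to look and compute and a tool call to move; the robot and the scene stay as the last step left them, time stands still between calls to the robot, and variables do not carry over. Pictures are saved under pics/ and viewed, at most 12 in all, crops included, and the job is handed in when it is done.

Besides the shell and the picture viewer there is one more tool, called after "Emit:" as a command line: name --argument value ..., lists and objects as JSON in quotes. arm_command: Moves the arm, as the interface text tells. Its arguments: {"type":"object","properties":{"series":{"type":"array","items":{"type":"number"}},"force":{"type":"number"}},"required":["series"]}

```bash
mkdir -p pics; cat > h.py <<'E'
import numpy as np, cv2
from plant import ctrl
def snap(n,f):
    c=ctrl.get_calibration(n); im=ctrl.camera(n)
    cv2.imwrite(f'pics/{f}.png',im[:,:,::-1]); np.savez(f'pics/{f}.npz',im=im,**{k:np.array(c[k]) for k in('mtx','R','t')}); return im,c
def load(f): 
    d=np.load(f'pics/{f}.npz'); return d['im'],d
def ray(c,u,v):
    K=np.array(c['mtx']);R=np.array(c['R']);t=np.array(c['t']).ravel()
    d=R.T@np.linalg.solve(K,[u,v,1.]); return -R.T@t,d/np.linalg.norm(d)
def onz(c,u,v,z):
    o,d=ray(c,u,v); return o+d*(z-o[2])/d[2]
def tri(*rs):
    A=0;b=0
    for o,d in rs:
        P=np.eye(3)-np.outer(d,d);A=A+P;b=b+P@o
    return np.linalg.solve(A,b)
def proj(c,X):
    p=np.array(c['mtx'])@(np.array(c['R'])@np.array(X)+np.array(c['t']).ravel()); return p[:2]/p[2]
E
python3 - <<'E'
from h import *
a,c=snap('top','top0');b,d=snap('side','side0')
for k in (c,d): print(ray(k,320,200), np.array(k['mtx'])[0,0])
print(ctrl.sense())
E
```

```text
(array([ 0.49803052, -0.07189565,  1.01024634]), array([ 1.23833744e-01,  6.16783986e-04, -9.92302788e-01])) 393.2409005726483
(array([ 0.26530331, -0.9623542 ,  0.73879895]), array([ 0.2937566 ,  0.77253845, -0.56293108])) 486.3063207897044
{'time': 0.1, 'joint_pos': array([ 9.79910010e-01,  2.21182515e-01,  1.52749967e+00, -8.87919734e-06,
        1.39470169e+00, -1.26107691e-01]), 'qvel': array([-0.00030742, -0.00139098, -0.00258389,  0.00062017,  0.00039751,
       -0.00038145]), 'joint_efforts': array([ 1.25282539e-03, -4.95946884e+01, -3.88520730e+01,  7.01162615e-02,
        5.16162033e-02, -1.17491732e-05]), 'tcp_pos': array([0.27983417, 0.558223  , 0.22152324]), 'tool_rot': array([-7.23373543e-01, -3.05653907e+00,  2.63906471e-03]), 'wrist_force': array([-0.25821614,  0.5258254 , -0.6514638 ]), 'torque': array([-0.00712206, -0.00036326,  0.00355556]), 'finger_force': 0.0, 'finger_gap': 0.08720441044632295}
```

View pics/top0.png

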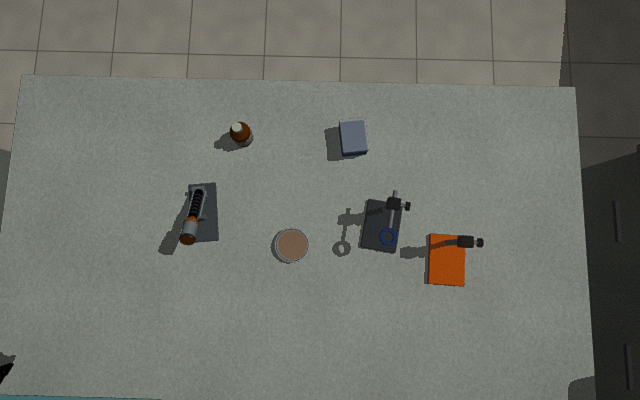

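View pics/side0.png

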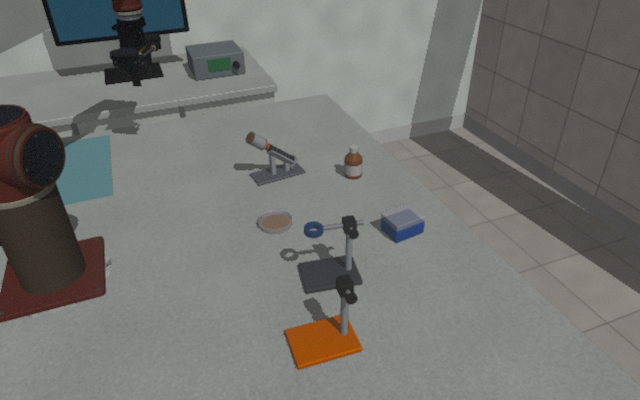

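Top view: the torch is at (190,225), with its amber lens at (187,238). The blue ring is at (388,236) over the dark base. 
Possible mix-ups:
- Ring: the blue ring at (388,236) is the target. The orange holder at (447,260) and the blue tip box at (353,138) are not.
- Torch: amber lens and grey head at (188,234) are the target. The amber bottle at (240,133) is not.

Side view: ring (313,229), torch head (258,140).

```bash
python3 - <<'E'
from h import *
a,c=load('top0');b,d=load('side0')
def blobs(im,lo,hi,box):
    m=cv2.inRange(cv2.cvtColor(im,cv2.COLOR_RGB2HSV),lo,hi); x0,y0,x1,y1=box
    z=np.zeros_like(m);z[y0:y1,x0:x1]=m[y0:y1,x0:x1]
    n,l,s,ce=cv2.connectedComponentsWithStats(z)
    return [(s[i][:5].tolist(),ce[i].round(1).tolist()) for i in range(1,n) if s[i][4]>12],z
for nm,im,box,box2,box3 in(('top',a,(360,215,410,260),(170,180,225,250),(355,195,412,256)),('side',b,(295,215,330,245),(240,120,305,185),(295,205,365,295))):
    r,z=blobs(im,(100,120,40),(130,255,255),box);print(nm,'blue',r)
    pts=cv2.findNonZero(z); print(' hull ellipse',cv2.fitEllipse(cv2.convexHull(pts)))
    print(' amber',blobs(im,(3,130,60),(18,255,255),box2)[0])
# ring from top
r=blobs(a,(100,120,40),(130,255,255),(360,215,410,260))
g=cv2.resize(a[170:270,160:240],None,fx=5,fy=5,interpolation=2)
h=cv2.resize(a[185:265,350:420],None,fx=5,fy=5,interpolation=2)
k=cv2.resize(b[115:190,235:310],None,fx=5,fy=5,interpolation=2)
H=500
o=np.zeros((H,800,3),np.uint8);o[:500,:400]=g;o[:400,420:770]=h
cv2.imwrite('pics/crop.png',o[:,:,::-1])
cv2.imwrite('pics/crop2.png',k[:,:,::-1])
E
```

```text
top blue [([380, 228, 17, 18, 159], [388.2, 236.3])]
 hull ellipse ((388.2693786621094, 236.354736328125), (17.07842254638672, 17.86534309387207), 149.06695556640625)
 amber [([184, 216, 15, 9, 46], [191.7, 219.2])]
side blue [([305, 222, 13, 6, 33], [310.5, 224.2]), ([306, 224, 16, 13, 67], [316.1, 231.2])]
 hull ellipse ((313.8230895996094, 228.57318115234375), (13.745624542236328, 17.13837242126465), 111.2568588256836)
 amber []
```

View pics/crop.png

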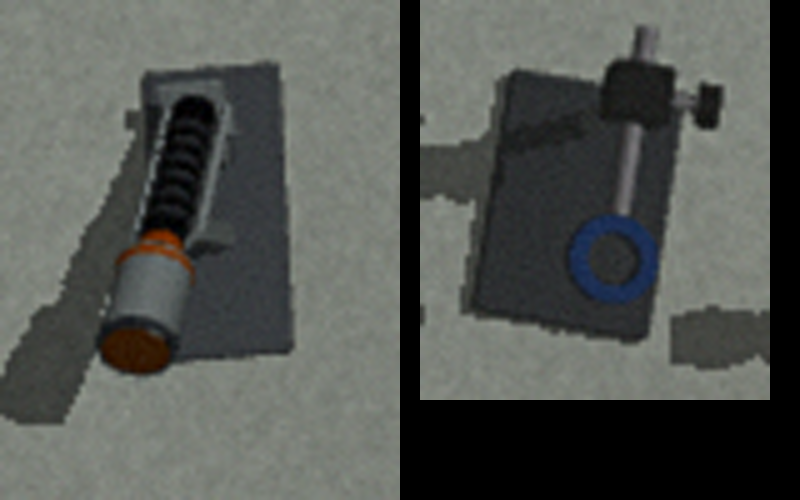

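View pics/crop2.png

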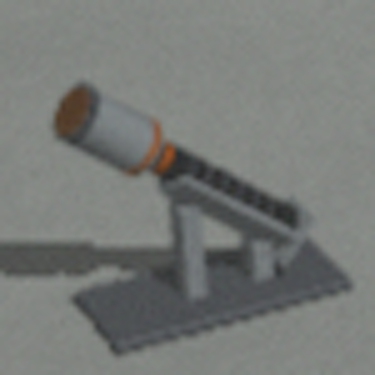

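Close crop: the torch head points toward the robot, lens at top (187,240.4) and side (250.4,137.2). The ring is at (388.2,236.3) and its rod goes towards +x, up in the image. The choice is confirmed.

```bash
python3 - <<'E'
from h import *
a,c=load('top0');b,d=load('side0')
L=tri(ray(c,187,240.4),ray(d,250.4,137.2));T=tri(ray(c,198.8,191),ray(d,294.5,158.5))
print('lens',L,onz(c,187,240.4,.139),'tailtop',T,'reproj',proj(c,L),proj(d,L))
q=[(188.8,184.5),(215.5,183),(218.3,240),(191,242)]
Q=np.array([onz(c,*p,.008) for p in q]);print('rest',Q,Q.mean(0))
ax=L-T;print('axis',ax/np.linalg.norm(ax),np.degrees(np.arctan2(ax[1],ax[0])))
for i in(1,0): print('rest edges',np.degrees(np.arctan2(*(Q[[1,0]]-Q[[2,3]])[i][[1,0]])))
print('ring',onz(c,388.25,236.35,.14),tri(ray(c,388.25,236.35),ray(d,313.8,228.6)))
H=np.array([onz(c,*p,.012) for p in[(368.6,199),(402,204),(395.6,253),(361,247.4)]])
print('holder',H)
e=H[0]-H[3];f=H[1]-H[2];g=H[0]-H[1]
for v in(e,f,g):print(np.degrees(np.arctan2(v[1],v[0])),np.linalg.norm(v))
for n,p in dict(dish=(291,246),bottle=(243,136),tip=(353,140),orangepost=(465,242)).items(): print(n,onz(c,*p,.02))
print(ctrl.sense()['tool_rot'])
E
```

```text
lens [0.51231582 0.21884306 0.13854524] [0.50958821 0.21942629 0.139     ] tailtop [0.63796131 0.23172677 0.03725818] reproj [187.42063988 239.16738605] [249.3571543  137.21483177]
rest [[0.65482754 0.26885894 0.008     ]
 [0.66050455 0.20001668 0.008     ]
 [0.51438898 0.18388183 0.008     ]
 [0.507567   0.25279556 0.008     ]] [0.58432202 0.22638825 0.008     ]
axis [-0.776065   -0.07957784  0.62561209] -174.145343026756
rest edges 6.225287977003498
rest edges 6.301371652181366
ring [ 0.5298947  -0.22349286  0.14      ] [ 0.53058907 -0.22453813  0.1348823 ]
holder [[ 0.62835142 -0.19546621  0.012     ]
 [ 0.61765794 -0.28074527  0.012     ]
 [ 0.49348013 -0.26426621  0.012     ]
 [ 0.50515443 -0.17736424  0.012     ]]
-8.358946929694314 0.12451979283389396
-7.559291136555042 0.12526645957186466
82.85276021407137 0.08594690203012657
dish [ 0.50402625 -0.00177856  0.02      ]
bottle [0.78399786 0.13289925 0.02      ]
tip [ 0.7804099  -0.15283382  0.02      ]
orangepost [ 0.52519972 -0.43585491  0.02      ]
[-7.23373543e-01 -3.05653907e+00  2.63906471e-03]
```

Emit:
arm_command --series '[0,0,3,2,-3.1,1.3,8.7,0,0,3,2,-3.1,1.3,8.7,0,0,3,2,-3.1,1.3,8.7,0,0,3,2,-3.1,1.3,8.7,0,0,3,2,-3.1,1.3,8.7,0,0,3,2,-3.1,1.3,8.7,0,0,3,2,-3.1,1.3,8.7,0,0,3,2,-3.1,1.3,8.7]' --force 40

```text
time: 0.77
tcp_pos: [0.4405, 0.309, 0.3268]
tool_rot: [-0.068, -3.14, 0.0]
wrist_force: [0.3, -0.1, -0.3]
finger_gap: 0.087
finger_force: 0.0
```

Emit:
arm_command --series '[0,0,3,1,-3.1,1.3,8.7,0,0,3,0,-3.1,1.3,8.7,0,0,3,0,-3.1,1.3,8.7,0,0,0,0,0,0,8.7,0,0,0,0,0,0,8.7]'

```text
time: 1.18
tcp_pos: [0.4507, 0.2165, 0.3663]
tool_rot: [-0.169, 3.135, 0.001]
wrist_force: [-0.4, 0.5, -0.0]
finger_gap: 0.0872
finger_force: 0.0
```

```bash
python3 - <<'E'
from h import *
from scipy.spatial.transform import Rotation as Ro
s=ctrl.sense();print(s['time'],s['tcp_pos'],Ro.from_rotvec(s['tool_rot']).as_matrix(),s['joint_pos'])
i,c=snap('wrist','w1')
R=Ro.from_rotvec(s['tool_rot']).as_matrix()
o,d=ray(c,320,200);print('cam in tool',R.T@(o-s['tcp_pos']),R.T@d,c['mtx'][0])
for p in[(.634,.2319,.035),(.5107,.2184,.139),(.5266,.2201,.1256)]:print(proj(c,p))
E
```

```text
1.1833 [0.4506986  0.21647437 0.3663475 ] [[-9.94188501e-01 -1.07640411e-01  1.66295894e-03]
 [-1.07639455e-01  9.94189780e-01  6.54294462e-04]
 [-1.72372531e-03  4.71492036e-04 -9.99998403e-01]] [ 2.89807527e-01 -1.38831423e-01  1.63193206e+00  1.52228013e-04
  1.64671143e+00 -1.38882609e+00]
cam in tool [ 8.08911382e-02 -1.46187917e-04 -1.62055119e-01] [-0.30620995  0.00308841  0.951959  ] [354.52837934   0.         318.5724959 ]
[316.0195768  264.71826915]
[315.03461983 212.29547977]
[315.16304592 220.91459642]
```

View pics/w1.png

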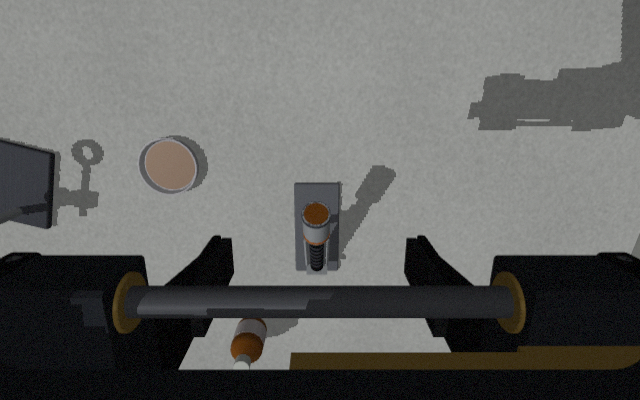

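The wrist view shows the torch lens at (316,213), which agrees with the estimate to about 1 mm. Next I look at the ring from close up.

Emit:
arm_command --series '[0,0,0,0.4,-3.9,-0.9,8.7,0,0,0,0.4,-3.9,-0.9,8.7,0,0,0,0.4,-3.9,-0.9,8.7,0,0,0,0.4,-3.9,-0.9,8.7,0,0,0,0.4,-3.9,-0.9,8.7,0,0,0,0.4,-3.9,-0.9,8.7,0,0,0,0.4,-3.9,-0.9,8.7,0,0,0,0.4,-3.9,-0.9,8.7]'

```text
time: 1.9
tcp_pos: [0.482, -0.0947, 0.2919]
tool_rot: [0.177, -3.135, -0.002]
wrist_force: [0.5, 0.2, -0.5]
finger_gap: 0.087
finger_force: 0.0
```

Emit:
arm_command --series '[0,0,0,0.4,-3.9,-0.9,8.7,0,0,0,0.4,-3.9,-0.9,8.7,0,0,0,0.4,-3.9,-0.9,8.7,0,0,0,0,0,0,8.7,0,0,0,0,0,0,8.7]'

```text
time: 2.32
tcp_pos: [0.4937, -0.2115, 0.2639]
tool_rot: [0.171, -3.133, -0.005]
wrist_force: [0.1, -0.4, 0.1]
finger_gap: 0.0871
finger_force: 0.0
```

```bash
python3 - <<'E'
from h import *
s=ctrl.sense();print(s['time'],s['tcp_pos'],s['joint_pos'])
i,c=snap('wrist','w2')
m=cv2.inRange(cv2.cvtColor(i,cv2.COLOR_RGB2HSV),(100,120,40),(130,255,255))
n,l,st,ce=cv2.connectedComponentsWithStats(m);k=1+st[1:,4].argmax();print(st[k],ce[k])
cs,h=cv2.findContours((l==k).astype(np.uint8),cv2.RETR_CCOMP,cv2.CHAIN_APPROX_NONE)
for q in cs:
    if len(q)>20:
        e=cv2.fitEllipse(q);print(e,onz(c,*e[0],.14),onz(c,*e[0],.133))
E
```

```text
2.3167 [ 0.49370064 -0.21153832  0.26394985] [-5.51983956e-01 -1.20018244e-02  1.69995732e+00  4.80644228e-04
  1.45823460e+00 -2.23167975e+00]
[ 278  202   45   45 1242] [300.15700483 224.15378422]
((300.15802001953125, 224.01405334472656), (44.51323699951172, 44.693660736083984), 90.05037689208984) [ 0.52770518 -0.22387878  0.14      ] [ 0.53048799 -0.22395065  0.133     ]
((300.1592102050781, 223.56777954101562), (21.115585327148438, 25.330923080444336), 95.26730346679688) [ 0.52729337 -0.22391661  0.14      ] [ 0.53006611 -0.22398941  0.133     ]
```

View pics/w2.png

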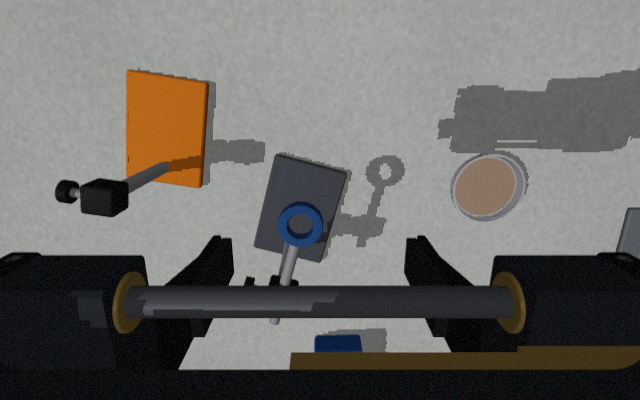

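Ring centre is at pixel (300,224), so about (0.529, -0.224). The rod goes +x, and the orange holder is well off to the left. Now back to the torch, tilting on the way.

Emit:
arm_command --series '[0,0,0,0,3.9,0,8.7,0,0,0,0,3.9,0,8.7,0,0,0,0,3.9,0,8.7,0,0,0,0,3.9,0,8.7,0.5,-5,0,-0.2,3.9,0,8.7,0.5,-5,0,-0.2,3.9,0,8.7,0.5,-5,0,-0.2,3.9,0,8.7,0.5,-5,0,-0.2,3.9,0,8.7]'

```text
time: 3.03
tcp_pos: [0.4853, 0.1045, 0.2673]
tool_rot: [-0.158, 2.781, 0.026]
wrist_force: [0.6, -0.1, 0.0]
finger_gap: 0.0872
finger_force: 0.0
```

Emit:
arm_command --series '[0.6,-5,0,-0.2,3.9,0,8.7,0.6,-5,0,-0.2,3.9,0,8.7,0.6,-5,0,0,3.9,0,8.7,0.6,-5,0,0,0,0,8.7,0.5,-5,0,0,0,0,8.7,0.5,-4.7,0,0,0,0,8.7,0,0,0,0,0,0,8.7,0,0,0,0,0,0,8.7]'

```text
time: 3.7
tcp_pos: [0.4802, 0.2192, 0.2654]
tool_rot: [-0.129, 2.269, 0.058]
wrist_force: [0.1, 0.3, -0.7]
finger_gap: 0.0869
finger_force: 0.0
```

```bash
cat > g.py <<'E'
from h import *
from scipy.spatial.transform import Rotation as Ro
al=np.radians(186.26);dr=np.array([np.cos(al),np.sin(al),0])
ctr=np.array([.5843,.2269,0]);tail=ctr-.05*dr+[0,0,.035];ax=dr*np.cos(np.radians(40))+[0,0,np.sin(np.radians(40))]
def rep(s,zt,target):
    R=Ro.from_rotvec(s['tool_rot']);R_=R.as_matrix()
    y=np.cross(zt,[0,0,1]);y=y/np.linalg.norm(y); y=y*np.sign(y@R_[:,1])
    W=np.column_stack([np.cross(y,zt),y,zt])
    print(s['time'],'tcp',s['tcp_pos'].round(4),'shift cm',(100*(target-s['tcp_pos'])).round(2),'turn',np.degrees((Ro.from_matrix(W)*R.inv()).as_rotvec()).round(2),'q',s['joint_pos'].round(2),'F',s['wrist_force'].round(2))
E
python3 - <<'E'
from g import *
s=ctrl.sense()
rep(s,-ax,tail+.2*ax);rep(s,-ax,tail+.122*ax)
E
```

```text
3.7 tcp [0.4802 0.2192 0.2654] shift cm [  0.15  -0.36 -10.19] turn [ 0.11 -0.16 -0.22] q [ 0.44 -0.65  2.41 -0.46  0.59 -0.97] F [ 0.13  0.33 -0.73]
3.7 tcp [0.4802 0.2192 0.2654] shift cm [  6.09   0.29 -15.2 ] turn [ 0.11 -0.16 -0.22] q [ 0.44 -0.65  2.41 -0.46  0.59 -0.97] F [ 0.13  0.33 -0.73]
```

Emit:
arm_command --series '[0,0,0,0,-0.1,-2.5,8.7,0,0,0,0,-0.1,-2.5,8.7,0,0,0,0.1,-0.1,-2.5,8.7,0,0,0,0.1,-0.1,-2.6,8.7,0,0,0,0,0,0,8.7,0,0,0,0,0,0,8.7]'

```text
time: 4.2
tcp_pos: [0.4845, 0.2132, 0.1652]
tool_rot: [-0.124, 2.269, 0.053]
wrist_force: [0.1, 1.3, 0.3]
finger_gap: 0.0871
finger_force: 0.0
```

```bash
python3 - <<'E'
from g import *
s=ctrl.sense()
rep(s,-ax,tail+.2*ax);rep(s,-ax,tail+.122*ax)
i,c=snap('wrist','w3')
for q in(.162,.11,.05): print(proj(c,tail+q*ax))
m=cv2.inRange(cv2.cvtColor(i,cv2.COLOR_RGB2HSV),(3,130,60),(18,255,255));n,l,st,ce=cv2.connectedComponentsWithStats(m)
print([(st[k].tolist(),ce[k].round(1)) for k in range(1,n) if st[k][4]>60])
cv2.imwrite('pics/w3.png',i[:,:,::-1])
E
```

```text
4.2 tcp [0.4845 0.2132 0.1652] shift cm [-0.28  0.24 -0.16] turn [ 0.2  -0.17  0.07] q [ 0.42 -0.47  2.5  -0.75  0.35 -0.65] F [0.15 1.31 0.32]
4.2 tcp [0.4845 0.2132 0.1652] shift cm [ 5.66  0.9  -5.17] turn [ 0.2  -0.17  0.07] q [ 0.42 -0.47  2.5  -0.75  0.35 -0.65] F [0.15 1.31 0.32]
[323.55292581 223.0133144 ]
[322.84230554 197.40251227]
[322.29665782 177.73733155]
[([225, 184, 34, 11, 198], array([241.7, 188.3])), ([302, 202, 47, 44, 1651], array([324.8, 223.3])), ([221, 214, 36, 28, 790], array([238.2, 226.6]))]
```

View pics/w3.png

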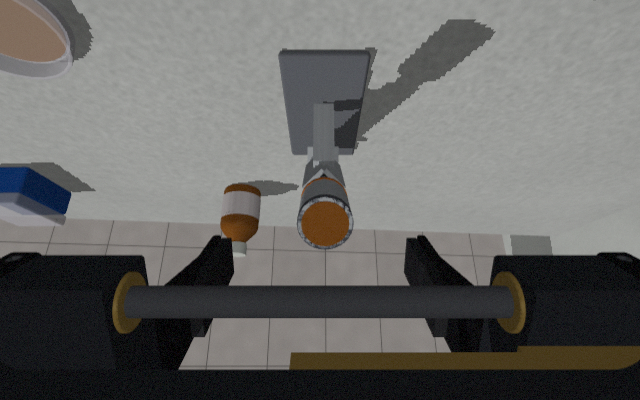

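The lens is at (325,223), within 1 mm of the model and centred between the fingers. I advance along the axis and grip.

Emit:
arm_command --series '[0,0,0,1.1,0.2,-1,8.7,0,0,0,1.1,0.2,-1,8.7,0,0,0,1.1,0.2,-1,8.7,0,0,0,1.1,0.2,-1,8.7,0,0,0,1.2,0.15,-1.1,8.7,0,0,0,0,0,0,8.7,0,0,0,0,0,0,8.7]'

```text
time: 4.83
tcp_pos: [0.5417, 0.2223, 0.122]
tool_rot: [-0.125, 2.27, 0.057]
wrist_force: [0.7, -0.4, 0.7]
finger_gap: 0.0872
finger_force: 0.0
```

```bash
python3 - <<'E'
from g import *
s=ctrl.sense()
rep(s,-ax,tail+.122*ax+[0,.0006,0])
E
```

```text
4.8333 tcp [0.5417 0.2223 0.122 ] shift cm [-0.06  0.05 -0.86] turn [ 0.09 -0.22 -0.03] q [ 0.37 -0.17  2.4  -1.24  0.21 -0.17] F [ 0.66 -0.44  0.73]
```

Wrist limits stop the full tilt there (joints 4 and 5 at their ends). I reduce the tilt by 15° and settle onto the grasp point.

Emit:
arm_command --series '[-0.5,5,0,-0.1,0,0,8.7,-0.5,5,0,-0.1,0,0,8.7,-0.5,5,0,-0.1,0,0,8.7,0,0,0,0,0,0,8.7,0,0,0,0,0,0,8.7]'

```text
time: 5.25
tcp_pos: [0.5438, 0.2136, 0.1235]
tool_rot: [-0.113, 2.37, 0.023]
wrist_force: [0.9, 0.3, -0.2]
finger_gap: 0.0872
finger_force: 0.0
```

```bash
python3 - <<'E'
from g import *
s=ctrl.sense();zt=-dr*np.sin(np.radians(35))-np.array([0,0,np.cos(np.radians(35))])
rep(s,zt,tail+.141*ax+.019*zt+[0,.0006,0])
E
```

```text
5.25 tcp [0.5438 0.2136 0.1235] shift cm [-0.64  0.87 -1.34] turn [0.06 9.13 1.1 ] q [ 0.35 -0.18  2.33 -0.7   0.3  -0.71] F [ 0.94  0.34 -0.23]
```

Emit:
arm_command --series '[0,3,0.3,0,0.2,0,8.7,0,3,0.4,0,0.3,0,8.7,0,3,0.4,0,0.3,0,8.7,0,0,0,0,0,0,8.7,0,0,0,0,0,0,8.7]'

```text
time: 5.67
tcp_pos: [0.5432, 0.2204, 0.1215]
tool_rot: [-0.138, 2.524, 0.038]
wrist_force: [0.1, 0.5, 0.2]
finger_gap: 0.0869
finger_force: 0.0
```

```bash
python3 - <<'E'
from g import *
s=ctrl.sense();zt=-dr*np.sin(np.radians(35))-np.array([0,0,np.cos(np.radians(35))])
rep(s,zt,tail+.141*ax+.019*zt+[0,.0006,0])
E
```

```text
5.6667 tcp [0.5432 0.2204 0.1215] shift cm [-0.57  0.19 -1.14] turn [0.21 0.19 0.07] q [ 0.33 -0.14  2.23 -0.29  0.47 -1.13] F [0.06 0.51 0.2 ]
```

Emit:
arm_command --series '[0,0,0,-0.3,0.1,-0.6,8.7,0,0,0,-0.3,0.1,-0.5,8.7,0,0,0,0,0,0,8.7,0,0,0,0,0,0,4,0,0,0,0,0,0,3.5,0,0,0,0,0,0,2.8,0,0,0,0,0,0,2.8,0,0,0,0,0,0,2.8]' --force 30

```text
time: 6.33
tcp_pos: [0.5368, 0.2229, 0.1098]
tool_rot: [-0.139, 2.527, 0.04]
wrist_force: [-0.1, 0.0, 0.7]
finger_gap: 0.0612
finger_force: 0.0
```

Emit:
arm_command --series '[0,0,0,0,0,0,2.8,0,0,0,0,0,0,2.8,0,0,0,0,0,0,2.8,0,0,0,0,0,0,2.8]' --force 45

```text
time: 6.67
tcp_pos: [0.5366, 0.2229, 0.1096]
tool_rot: [-0.139, 2.528, 0.04]
wrist_force: [0.1, 0.5, 0.4]
finger_gap: 0.035
finger_force: 0.0
```

```bash
python3 - <<'E'
from g import *
s=ctrl.sense();zt=-dr*np.sin(np.radians(35))-np.array([0,0,np.cos(np.radians(35))])
rep(s,zt,tail+.141*ax+.019*zt+[0,.0006,0]);print(s['finger_gap'],s['finger_force'])
E
```

```text
6.6667 tcp [0.5366 0.2229 0.1096] shift cm [ 0.09 -0.05  0.05] turn [ 0.17 -0.01 -0.  ] q [ 0.34 -0.13  2.24 -0.31  0.45 -1.11] F [0.11 0.46 0.45]
0.03504867649821957 0.0
```

Emit:
arm_command --series '[0,0,0,0,0,0,2.8,0,0,0,0,0,0,2.8,0,0,0,0,0,0,2.8]'

```text
time: 6.92
tcp_pos: [0.5365, 0.2228, 0.1096]
tool_rot: [-0.139, 2.528, 0.04]
wrist_force: [-1.2, -1.0, 1.0]
finger_gap: 0.0331
finger_force: 45.0
```

Emit:
arm_command --series '[0,0,0,0,0,1,2.8,0,0,0,0,0,2,2.8,0,0,0,0,0,3,2.8,0,0,0,0,0,3,2.8,0,0,0,0,0,3,2.8,0,0,0,0,0,3,2.8,0,0,0,0,0,2,2.8,0,0,0,0,0,1,2.8]'

```text
time: 7.58
tcp_pos: [0.5376, 0.2236, 0.2947]
tool_rot: [-0.139, 2.522, 0.043]
wrist_force: [0.2, -0.3, -1.1]
finger_gap: 0.0329
finger_force: 45.0
```

Gripped (gap 33 mm, 45 N) and lifted. Now I bring the torch upright and carry it over the ring.

Emit:
arm_command --series '[-0.5,5,0,0,-1,1,2.8,-0.5,5,0,0,-2,1,2.8,-0.5,5,0,0,-3,1,2.8,-0.6,5,0,0,-3.6,1,2.8,-0.6,5,0,0,-3.6,0.5,2.8,-0.5,5,0,0,-3.6,0,2.8,-0.6,5,0,0,-3.6,0,2.8,-0.6,5,0,0,-3.6,0,2.8]'

```text
time: 8.25
tcp_pos: [0.5362, -0.0187, 0.3347]
tool_rot: [0.168, -3.041, 0.01]
wrist_force: [0.0, -0.1, -1.5]
finger_gap: 0.0327
finger_force: 45.0
```

Emit:
arm_command --series '[-0.5,5,0,0,-3.6,0,2.8,-0.5,4.7,0,0,-3.6,0,2.8,0,0,-4,0,-3.6,0,2.8,0,0,-4,0,-3.6,0,2.8,0,0,-4,0,-3,0,2.8,0,0,-4,0,-2,0,2.8,0,0,0,0,-1,0,2.8,0,0,0,0,0,0,2.8]'

```text
time: 8.92
tcp_pos: [0.536, -0.2231, 0.3332]
tool_rot: [-0.244, -2.868, -0.031]
wrist_force: [-0.2, 0.2, -2.1]
finger_gap: 0.033
finger_force: 45.0
```

```bash
python3 - <<'E'
from g import *
s=ctrl.sense();R=Ro.from_rotvec(s['tool_rot']).as_matrix();print(s['tcp_pos'],s['joint_pos'].round(2),s['finger_gap'],s['finger_force']);print(R.round(3))
G=s['tcp_pos']-.019*R[:,2];print('G',G)
a,c=snap('top','top1');b,d=snap('side','side1');w,e=snap('wrist','w4')
for k,(x0,y0,x1,y1) in ((c,(0,0,0,0)),(d,(0,0,0,0))): print(proj(k,G),proj(k,G-[0,0,.141]),proj(k,[.529,-.2237,.14]))
u,v=map(int,proj(c,[.529,-.2237,.2]));u2,v2=map(int,proj(d,[.529,-.2237,.2]))
o=np.zeros((480,800,3),np.uint8)
A=cv2.resize(a[v-60:v+60,u-50:u+50],None,fx=4,fy=4,interpolation=2);B=cv2.resize(b[v2-70:v2+50,u2-45:u2+45],None,fx=4,fy=4,interpolation=2)
o[:,:400]=A;o[:,420:780]=B;print('offs',u-50,v-60,u2-45,v2-70)
cv2.imwrite('pics/c5.png',o[:,:,::-1])
E
```

```text
[ 0.53597005 -0.22310857  0.33322155] [-0.48  0.28  1.27 -0.08  1.84 -1.9 ] 0.033042130353078736 45.00003763474524
[[-0.951  0.169 -0.257]
 [ 0.163  0.986  0.043]
 [ 0.261 -0.001 -0.965]]
G [ 0.54085787 -0.2239337   0.35156353]
[410.6026308  225.68106044] [394.5483305  229.79596809] [388.3437392  236.76108291]
[315.8859002 131.0305199] [317.42255163 196.42065869] [312.60095417 226.5801062 ]
offs 343 175 266 132
```

View pics/c5.png

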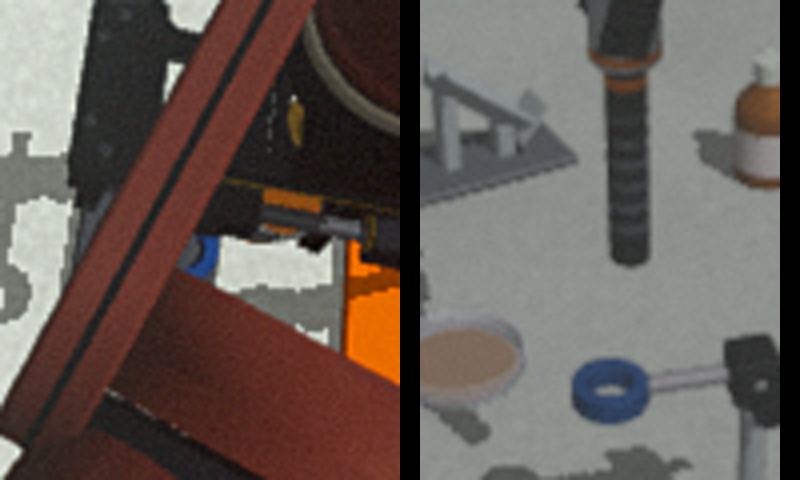

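Side view: the torch hangs near vertical with its tail at about (318,196), above and to the right of the blue ring at about (313,229). I move over the ring, come lower and measure again.

Emit:
arm_command --series '[0,0,0,-0.6,0,-1,2.8,0,0,0,-0.6,0,-1,2.8,0,0,0,0,0,-1.5,2.8,0,0,0,0,0,-1,2.8,0,0,0,0,0,0,2.8,0,0,0,0,0,0,2.8]'

```text
time: 9.57
tcp_pos: [0.5245, -0.2198, 0.2893]
tool_rot: [-0.239, -2.869, -0.031]
wrist_force: [0.4, 0.2, -1.0]
finger_gap: 0.0332
finger_force: 45.0
```

```bash
cat > m.py <<'E'
from g import *
def meas(f,zr0,show=0):
    s=ctrl.sense();R=Ro.from_rotvec(s['tool_rot']).as_matrix();G=s['tcp_pos']-.019*R[:,2]
    b,d=snap('side',f);hsv=cv2.cvtColor(b,cv2.COLOR_RGB2HSV)
    print('t',s['time'],'G',G.round(4),'F',s['wrist_force'],'tailz',G[2]-.141)
    v0=int(proj(d,G-[0,0,.04])[1])+1;v1=int(proj(d,G-[0,0,zr0])[1])-1
    P=[]
    for v in range(v0,v1):
        row=b[v,295:340].astype(int).max(1); bg=np.median(row)
        x=np.clip((bg-row)/(bg-25.),0,1);x[x<.35]=0
        k=int(round(proj(d,G-[0,0,.07])[0]-295)); lo=max(0,k-9);x=x[lo:k+10]
        if x.sum()>4:P.append((v,295+lo+(x*np.arange(len(x))).sum()/x.sum(),x.sum()))
    P=np.array(P);f1=np.polyfit(P[:,0],P[:,1],1);res=P[:,1]-np.polyval(f1,P[:,0])
    q0=proj(d,G-[0,0,.04]);q1=proj(d,G-[0,0,.14])
    print('measured u at rows',q0[1],q1[1],np.polyval(f1,[q0[1],q1[1]]),'pred vertical',q0[0],q1[0],'rms',res.std(),'w',P[:,2].mean())
    m=cv2.inRange(hsv,(100,90,30),(130,255,255));z=np.zeros_like(m);z[215:245,295:330]=m[215:245,295:330]
    h=cv2.convexHull(cv2.findNonZero(z));x,y,w,hh=cv2.boundingRect(h);print('ring ellipse',cv2.fitEllipse(h),'bbox mid',x+w/2-.5,y,hh)
    for r in([.529,-.2237,.133],[.529,-.2237,.14]):print('pred ring',proj(d,r))
    print('du/dx,dy',proj(d,G+[.01,0,-.1])-proj(d,G+[0,0,-.1]),proj(d,G+[0,.01,-.1])-proj(d,G+[0,0,-.1]))
    return b,d
E
python3 - <<'E'
from m import *
meas('side2',.135)
w,e=snap('wrist','w5')
E
```

```text
t 9.5667 G [ 0.5294 -0.2206  0.3076] F [ 0.40343687  0.20181302 -0.96589872] tailz 0.16661291740312364
measured u at rows 171.6862124910332 214.656384326857 [311.24877671 312.59605577] pred vertical 310.51408192263773 311.88371735659854 rms 0.13529610087615554 w 7.21841793482694
ring ellipse ((313.2423095703125, 229.378173828125), (15.383504867553711, 19.003559112548828), 88.5799560546875) bbox mid 313.0 222 16
pred ring [312.68705064 229.32265544]
pred ring [312.60095417 226.5801062 ]
du/dx,dy [ 4.77758738 -1.11118144] [-1.788453   -2.62049446]
```

View pics/w5.png

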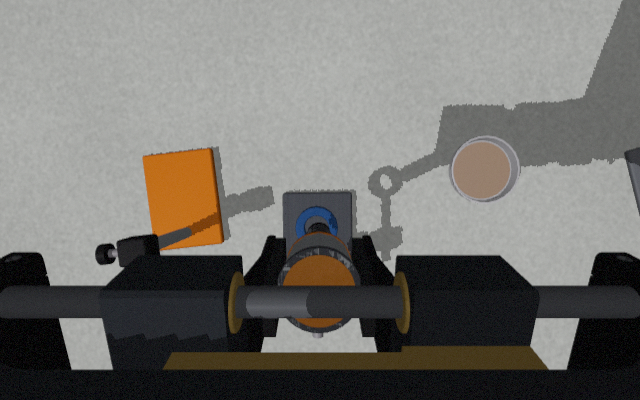

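Wrist view: the handle tip at (317,228) is just in front of the blue ring, centred at about (316,222). The lean is about zero. I compute the lateral correction from the wrist and side pictures.

```bash
python3 - <<'E'
from m import *
w,c=load('w5');h=cv2.cvtColor(w,cv2.COLOR_RGB2HSV)
m=cv2.inRange(h,(100,120,40),(130,255,255));m[:195]=0;m[250:]=0;m[:,:280]=0;m[:,360:]=0
p=cv2.findNonZero(m)[:,0];hull=cv2.convexHull(p);print('ring bbox',cv2.boundingRect(hull))
e=cv2.minEnclosingCircle(p);print(e)
# top arc rows only
arc=[(v,p[p[:,1]==v][:,0].min(),p[p[:,1]==v][:,0].max()) for v in range(p[:,1].min(),p[:,1].max()+1) if (p[:,1]==v).sum()]
print(arc[::4])
u=np.mean([(a+b)/2 for v,a,b in arc[:25]])
a2=cv2.inRange(h,(3,130,60),(18,255,255));a2[:255]=0;a2[:,:270]=0;a2[:,370:]=0;a2[340:]=0
n,l,st,ce=cv2.connectedComponentsWithStats(a2);k=1+st[1:,4].argmax();print('lens',st[k],ce[k])
lu=st[k][0]+st[k][2]/2-.5
s=ctrl.sense();G=s['tcp_pos']-.019*Ro.from_rotvec(s['tool_rot']).as_matrix()[:,2]
print('G',G,'lens ray',onz(c,lu,ce[k][1],G[2]+.021),'ring',onz(c,u,222,.14), 'pred ring px',proj(c,[.529,-.2237,.14]),'pred tail',proj(c,G-[0,0,.141]),proj(c,G+[0,0,.021]))
E
```

```text
ring bbox (295, 206, 43, 32)
((316.1000061035156, 227.10000610351562), 21.100330352783203)
[(206, np.int32(316), np.int32(316)), (210, np.int32(305), np.int32(328)), (214, np.int32(301), np.int32(332)), (218, np.int32(298), np.int32(335)), (222, np.int32(296), np.int32(336)), (226, np.int32(296), np.int32(337)), (230, np.int32(296), np.int32(337)), (234, np.int32(297), np.int32(336))]
lens [ 283  255   72   31 1706] [318.45955451 272.43552169]
G [ 0.52990554 -0.22142908  0.30888834] lens ray [ 0.52403315 -0.22025292  0.32988834] ring [ 0.52498216 -0.22307928  0.14      ] pred ring px [316.25906019 226.365255  ] pred tail [318.77911349 231.03756628] [318.02505197 287.53928307]
```

Emit:
arm_command --series '[0,0,0,-0.1,-0.25,0,2.8,0,0,0,0,0,-1,2.8,0,0,0,0,0,-0.8,2.8,0,0,0,0,0,0,2.8,0,0,0,0,0,0,2.8,0,0,0,0,0,0,2.8]'

```text
time: 10.17
tcp_pos: [0.5234, -0.2236, 0.2713]
tool_rot: [-0.243, -2.869, -0.031]
wrist_force: [-0.1, -0.1, -0.1]
finger_gap: 0.033
finger_force: 45.0
```

```bash
python3 - <<'E'
from m import *
meas('side3',.12)
for i in range(4):
    ctrl.camera('wrist');s=ctrl.sense();R=Ro.from_rotvec(s['tool_rot']).as_matrix();print((s['tcp_pos']-.019*R[:,2]).round(4),s['wrist_force'].round(2))
E
```

```text
t 10.1667 G [ 0.5283 -0.2244  0.2896] F [-0.13453604 -0.12851104 -0.07595438] tailz 0.14863557993471319
measured u at rows 180.89236806937342 223.05165593686712 [311.67628446 312.94374412] pred vertical 310.9262624907495 312.2633441944071 rms 0.09404848900046532 w 7.209893488674369
ring ellipse ((313.30303955078125, 229.42642211914062), (15.362889289855957, 19.007360458374023), 88.33464813232422) bbox mid 313.0 223 15
pred ring [312.68705064 229.32265544]
pred ring [312.60095417 226.5801062 ]
du/dx,dy [ 4.74338446 -1.13061682] [-1.77933238 -2.67274949]
[ 0.5285 -0.2245  0.2902] [ 1.23  0.06 -1.28]
[ 0.5285 -0.2245  0.2903] [ 0.69  0.05 -1.78]
[ 0.5286 -0.2245  0.2903] [-0.29  0.28 -1.26]
[ 0.5285 -0.2245  0.2903] [ 0.41  0.47 -1.37]
```

Handle and ring columns agree (313.1 against 313.2). I insert slowly and watch the force.

Emit:
arm_command --series '[0,0,0,0,0.05,-0.4,2.8,0,0,0,0,0,-0.4,2.8,0,0,0,0,0,-0.4,2.8,0,0,0,0,0,0,2.8,0,0,0,0,0,0,2.8]'

```text
time: 10.83
tcp_pos: [0.5232, -0.2229, 0.2589]
tool_rot: [-0.242, -2.869, -0.031]
wrist_force: [0.3, -0.1, -2.0]
finger_gap: 0.0327
finger_force: 45.0
```

Emit:
arm_command --series '[0,0,0,0,0,-0.4,2.8,0,0,0,0,0,-0.4,2.8,0,0,0,0,0,-0.4,2.8,0,0,0,0,0,0,2.8,0,0,0,0,0,0,2.8]'

```text
time: 11.25
tcp_pos: [0.5233, -0.223, 0.247]
tool_rot: [-0.243, -2.869, -0.031]
wrist_force: [-0.3, -0.3, -1.9]
finger_gap: 0.0329
finger_force: 45.0
```

Emit:
arm_command --series '[0,0,0,0,0,-0.7,2.8,0,0,0,0,0,-0.7,2.8,0,0,0,0,0,-0.7,2.8,0,0,0,0,0,-0.7,2.8,0,0,0,0,0,0,2.8]'

```text
time: 11.67
tcp_pos: [0.5225, -0.2226, 0.2171]
tool_rot: [-0.242, -2.867, -0.032]
wrist_force: [-0.6, -0.1, -2.6]
finger_gap: 0.0328
finger_force: 45.0
```

```bash
python3 - <<'E'
from m import *
b,d=meas('side4',.095)
s=ctrl.sense();print(s['torque'])
v,u=200,313
cv2.imwrite('pics/c6.png',cv2.resize(b[140:260,255:375],None,fx=4,fy=4,interpolation=2)[:,:,::-1])
E
```

```text
t 11.6667 G [ 0.5275 -0.2234  0.2355] F [-0.58614532 -0.11283615 -2.60943801] tailz 0.09447493849453162
measured u at rows 204.15002038963794 243.76121077491266 [311.8202076  312.77547149] pred vertical 311.10312781854475 312.39011510747036 rms 0.24089482559155967 w 7.292576783534743
ring ellipse ((313.3499755859375, 229.3603057861328), (15.848849296569824, 18.621904373168945), 94.03755187988281) bbox mid 313.0 223 15
pred ring [312.68705064 229.32265544]
pred ring [312.60095417 226.5801062 ]
du/dx,dy [ 4.59683477 -1.16121528] [-1.72592673 -2.76041473]
[-0.02972696 -0.2094896   0.0341996 ]
```

View pics/c6.png

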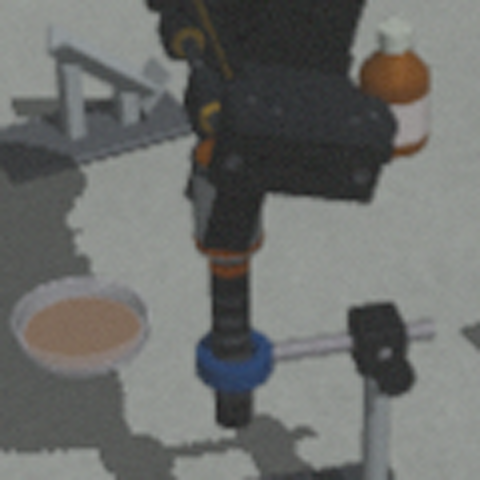

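The handle is visibly inside the ring. I trim x by +1 mm while going down.

Emit:
arm_command --series '[0,0,0,0.05,0,-0.8,2.8,0,0,0,0.05,-0.05,-0.8,2.8,0,0,0,0,0,-0.8,2.8,0,0,0,0,0,-0.8,2.8,0,0,0,0,0,-0.8,2.8,0,0,0,0,0,-0.8,2.8,0,0,0,0,0,-0.5,2.8,0,0,0,0,0,0,2.8]'

```text
time: 12.38
tcp_pos: [0.5237, -0.2232, 0.1647]
tool_rot: [-0.242, -2.867, -0.032]
wrist_force: [0.2, -0.8, -2.6]
finger_gap: 0.0328
finger_force: 45.0
```

```bash
python3 - <<'E'
from m import *
s=ctrl.sense();R=Ro.from_rotvec(s['tool_rot']).as_matrix();print((s['tcp_pos']-.019*R[:,2]).round(4),s['wrist_force'].round(2),s['torque'].round(2))
E
```

```text
[ 0.5286 -0.224   0.1831] [ 0.18 -0.76 -2.63] [-0.07 -0.12 -0.  ]
```

Emit:
arm_command --series '[0,0,0,0,0,-0.4,2.8,0,0,0,0,0,-0.3,2.8,0,0,0,0,0,-0.2,2.8,0,0,0,0,0,-0.1,2.8,0,0,0,0,0,0,2.8,0,0,0,0,0,0,2.8]'

```text
time: 12.88
tcp_pos: [0.5246, -0.2236, 0.1567]
tool_rot: [-0.243, -2.87, -0.03]
wrist_force: [0.4, 0.3, -1.5]
finger_gap: 0.0329
finger_force: 45.0
```

Emit:
arm_command --series '[0,0,0,0,0,-0.1,2.8,0,0,0,0,0,0,2.8,0,0,0,0,0,0,2.8]'

```text
time: 13.13
tcp_pos: [0.5246, -0.2236, 0.1556]
tool_rot: [-0.243, -2.87, -0.03]
wrist_force: [-1.2, -0.4, -1.5]
finger_gap: 0.033
finger_force: 45.0
```

Emit:
arm_command --series '[0,0,0,0,0,-0.1,2.8,0,0,0,0,0,-0.1,2.8,0,0,0,0,0,0,2.8,0,0,0,0,0,0,2.8]'

```text
time: 13.47
tcp_pos: [0.5246, -0.2236, 0.1538]
tool_rot: [-0.243, -2.87, -0.03]
wrist_force: [0.5, 0.4, 1.3]
finger_gap: 0.0332
finger_force: 45.0
```

Emit:
arm_command --series '[0,0,0,0,0,-0.1,2.8,0,0,0,0,0,0,2.8,0,0,0,0,0,0,2.8]'

```text
time: 13.72
tcp_pos: [0.5247, -0.2236, 0.1537]
tool_rot: [-0.243, -2.87, -0.03]
wrist_force: [-2.3, 2.5, 5.3]
finger_gap: 0.033
finger_force: 45.0
```

Seated: contact force rises at the expected height. I release and back off along the tool axis.

Emit:
arm_command --series '[0,0,0,0,0,0,4.5,0,0,0,0,0,0,5.5,0,0,0,0,0,0,6.5,0,0,0,0,0,0,6.5,0,0,0,0,0,0,6.5,0,0,0,0,0,0,6.5,0,0,0,0,0,0,6.5]'

```text
time: 14.3
tcp_pos: [0.5245, -0.2236, 0.1524]
tool_rot: [-0.243, -2.87, -0.03]
wrist_force: [0.1, -0.1, 0.3]
finger_gap: 0.0634
finger_force: 0.0
```

Emit:
arm_command --series '[0,0,0,0.2,0,0.8,6.5,0,0,0,0.4,-0.1,1.6,6.5,0,0,0,0.5,-0.1,2,6.5,0,0,0,0.5,-0.1,2,6.5,0,0,0,0.5,-0.1,2,6.5,0,0,0,0.5,-0.1,2,6.5,0,0,0,0,0,2,6.5,0,0,0,0,0,1,6.5]'

```text
time: 14.97
tcp_pos: [0.5516, -0.229, 0.2902]
tool_rot: [-0.243, -2.874, -0.028]
wrist_force: [-0.2, 0.6, -1.1]
finger_gap: 0.0653
finger_force: 0.0
```

```bash
python3 - <<'E'
from m import *
s=ctrl.sense();print(s['time'],s['tcp_pos'],s['finger_gap'])
b,d=snap('side','side6');print([proj(d,[.529,-.2238,z]) for z in(.03,.14,.192)])
cv2.imwrite('pics/c7.png',cv2.resize(b[150:290,240:400],None,fx=4,fy=4,interpolation=2)[:,:,::-1])
E
```

```text
14.9667 [ 0.55160604 -0.22903822  0.29015931] 0.06529643372428189
[array([313.89678925, 267.35943178]), array([312.6184472 , 226.60784693]), array([311.95752506, 205.53866234])]
```

View pics/c7.png

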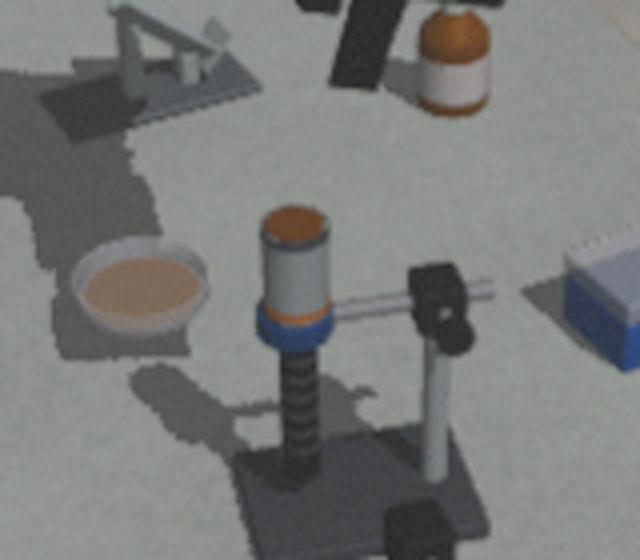

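The torch stands upright in the blue ring, with its shoulder flat on the ring at crop (294,318). The gripper is clear of everything, and the dish, bottle and tip box are in place.

```bash
python3 -c "
from plant import ctrl
print(ctrl.job_done())"
```

```text
the job is handed in; nothing more can be done
None
```

The torch hangs upright in the blue ring, released, with its shoulder on the ring's top; the dish, bottle and tip box look undisturbed in the last picture. I handed the job in at about 15 s, but no verdict came back.

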